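Load the green cover shells into the nests of their size

ROBOT

A 6-joint arm with a two-finger parallel gripper is mounted at the origin on the work surface. World frame = base frame: x ahead of the robot, y to its left, z up, the work surface at z = 0. Lengths are in m, angles in degrees, forces in N, time in s.
With the tool pointing down it reaches from about 0.375 to 0.9 m from the base axis. Payload 3.1 kg.
Tool frame: the origin (TCP) lies on the centre line of the jaws, within the pads' length; the fingertips stand 8 mm ahead of it and the grasp point (between the pads) lies 11 mm behind it; z points along the fingers, y is the line along which they close (so a half turn about z gives the same grasp; the last joint's range is limited). The gripper opens to 87 mm and grips with 3 to 60 N. Pads are 19 mm wide; open, the fingers measure 117 mm over their backs; the gripper's body (75 mm by 190 mm) begins 51 mm behind the grasp point.
Start: joints at [61.851, 30.224, 82.088, -0, 67.689, -10.227], TCP at [0.192, 0.595, 0.231] pointing down, gripper open.
Joint ranges: [-176.69, 176.69], [-43.24, 126.21], [12.49, 139.97], [-82, 262], [0, 151.66], [-163.58, 163.58]. Speed limits (degrees/s): [159.86, 159.86, 180, 180, 180, 180].

INTERFACE

Orientations are given as a 3x3 rotation matrix whose columns are the frame's x, y, z axes.
In Python, from rig import * gives the robot as it stands.
- The arm moves only by the tool step_arm, never from a script. Its argument "targets" is a list of rows, each a list of 5 numbers: the opening, from -1 (shut) to 1 (fully open), then the shift along the world's x, y, z normalised to -1 to 1, where 1 is 0.25 m, then the turn about the world's z normalised to -1 to 1, where 1 is 180 degrees. In form: [[fingers, x, y, z, turn], ...]. A call has 1 to 20 rows; each row is the pose to reach, as a shift and turn from the pose commanded when the call began, turning the shorter way round; what a row does not reach only later rows make up. A row lasts 1/10 s, in which the tool goes at most 50 mm and 8.59 degrees, less where a joint would pass 70% of its speed; a pose out of reach is approached as far as the arm can. A call with a number of a shift or a turn outside -1 to 1 is refused whole. A call with a gripper value outside its range is refused whole. The fingers move at their own pace and stop on an object; the grip force is fixed at half the most. Time passes only in rows, so rows that repeat a pose let the fingers close. It gives the time, the measured TCP pose, the force, the opening and the grip force at its end, in the units of the state.
- read_state(): the state, without advancing time (a new reading comes with each control period).
- capture(name): name is "side" or "top" or "wrist"; returns a dict with "color" (480x640x3 uint8, red, green, blue), "mtx" (3x3 intrinsics, pixels), "pose" (4x4, takes a point from camera to world coordinates). Camera axes: x right, y down, z forward; pixel columns grow to the right and rows downward; lengths in m; the calibration is good to about 2 mm. A picture is of the moment at which its call begins. There is no depth.
- hand_in(): hands the job in; it is judged then, once.
The state is a dict: "time_s": time; "joint_positions": joint angles; "qvel": joint speeds; "tau": joint torques, N m; "position": TCP position; "tcp_rot": TCP orientation; "force": force on the tool from outside, world axes, zero at the start; "moment": the same for the moment, N m; "opening": opening from 0.0 (shut) to 1.0 (fully open); "grasp_force": force on a finger pad.
Only numpy, scipy, OpenCV 4.12 (cv2) and the standard library are available. Lean on these libraries where they do the work, as an engineer would, in place of code of your own. Each camera call takes 0.05 s, during which the arm holds its last target. There are 200 camera calls.

TASK

Pick the four green shells off the cardboard one by one and set each flat in the aluminium-rimmed nest of its own size, from the smallest shell in the smallest nest to the largest in the largest, with its base down on the nest floor inside the rim. Set them down gently, without dropping them, and leave the two black shells where they lie.

Things in the scene. Friction and masses are not known exactly. Their poses are not given: they have to be found in the camera images.
- shell_s1: The smallest green shell: 60 mm long, 40 wide, 38 high. Oval moulded cover (straight sides, half-round ends), dome up, on a 5 mm cardboard sheet; sides upright up to 28 mm, above that the dome rounds off. Origin: centre of its underside; x along its length, z up. A stub 6 mm thick sticks out 4 mm at the +x end, 9 mm up; else both ends are alike. 30 to 140 g.
- shell_s2: The second smallest green shell: 75 mm long, 48 wide, 41 high. Oval moulded cover (straight sides, half-round ends), dome up, on a 5 mm cardboard sheet; sides upright up to 28 mm, above that the dome rounds off. Origin: centre of its underside; x along its length, z up. A stub 6 mm thick sticks out 4 mm at the +x end, 9 mm up; else both ends are alike. 30 to 140 g.
- shell_s3: The second largest green shell: 90 mm long, 56 wide, 44 high. Oval moulded cover (straight sides, half-round ends), dome up, on a 5 mm cardboard sheet; sides upright up to 28 mm, above that the dome rounds off. Origin: centre of its underside; x along its length, z up. A stub 6 mm thick sticks out 4 mm at the +x end, 9 mm up; else both ends are alike. 30 to 140 g.
- shell_s4: The largest green shell: 105 mm long, 64 wide, 47 high. Oval moulded cover (straight sides, half-round ends), dome up, on a 5 mm cardboard sheet; sides upright up to 28 mm, above that the dome rounds off. Origin: centre of its underside; x along its length, z up. A stub 6 mm thick sticks out 4 mm at the +x end, 9 mm up; else both ends are alike. 30 to 140 g.
- nest_s1: The smallest nest, fixed to the bench: white floor plate 4 mm thick, printed with a yellow 60 x 40 mm oval, in a rectangular aluminium rim 4 mm thick. Pocket 80 x 56 mm inside; the rim stands 6 mm above the floor plate (fingers holding a shell 10 mm up its side clear it). Origin: centre of its underside, at bench level; x along its length, z up. The shell may lie either way round.
- nest_s2: The second smallest nest, fixed to the bench: white floor plate 4 mm thick, printed with a yellow 75 x 48 mm oval, in a rectangular aluminium rim 4 mm thick. Pocket 95 x 64 mm inside; the rim stands 6 mm above the floor plate (fingers holding a shell 10 mm up its side clear it). Origin: centre of its underside, at bench level; x along its length, z up. The shell may lie either way round.
- nest_s3: The second largest nest, fixed to the bench: white floor plate 4 mm thick, printed with a yellow 90 x 56 mm oval, in a rectangular aluminium rim 4 mm thick. Pocket 110 x 72 mm inside; the rim stands 6 mm above the floor plate (fingers holding a shell 10 mm up its side clear it). Origin: centre of its underside, at bench level; x along its length, z up. The shell may lie either way round.
- nest_s4: The largest nest, fixed to the bench: white floor plate 4 mm thick, printed with a yellow 105 x 64 mm oval, in a rectangular aluminium rim 4 mm thick. Pocket 125 x 80 mm inside; the rim stands 6 mm above the floor plate (fingers holding a shell 10 mm up its side clear it). Origin: centre of its underside, at bench level; x along its length, z up. The shell may lie either way round.
- black_a: Black shell of the same form as the green ones, 75 mm long, 48 wide, 41 high, lying among them on the cardboard sheet; not wanted in the nests. Origin: centre of its underside; x along its length.
- black_b: Black shell of the same form as the green ones, 90 mm long, 56 wide, 44 high, lying among them on the cardboard sheet; not wanted in the nests. Origin: centre of its underside; x along its length.
There are look-alikes about, which are no part of the job. What is shaped like the nest_s4 but pink, red or turquoise is not meant.

How it is judged:
By the outcome, as a careful person would: the job done as asked, in the order asked, and still so for the second after the job is handed in, with the robot touching nothing.
It also fails if it takes over 112 s, if anything falls off the work surface, if the arm or the gripper's body presses on something with over 40 N, if the wrist force passes 120 N, or if a joint passes its speed limit or range.

## Working session

There is one attempt and no reset: what is moved stays moved. The work goes in short steps, Python scripts to look and compute and a tool call to move; the robot and the scene stay as the last step left them, time stands still between calls to the robot, and variables do not carry over. Pictures are saved under pics/ and viewed, at most 14 in all, crops included, and the job is handed in when it is done.

Besides the shell and the picture viewer there is one more tool, called after ">>>" in YAML: its name, and indented under it one key for each argument. step_arm: Moves the arm, as the interface text tells. Scaled input: -1 to 1 covers 0.25 m each way for a shift and 180 degrees each way for a turn. Its arguments: {"type":"object","properties":{"targets":{"type":"array","items":{"type":"array","items":{"type":"number"}}}},"required":["targets"]}

```bash
mkdir -p pics; ls; python3 - <<'E'
from rig import *
import cv2
for n in ("top","side"):
    c=capture(n); cv2.imwrite(f"pics/{n}0.png",c["color"][:,:,::-1]); print(n,c["mtx"].round(1).tolist(),c["pose"].round(4).tolist())
s=read_state(); print(s["time_s"],s["position"],s["tcp_rot"],s["opening"])
E
```

```text
pics
top [[440.8, 0.0, 315.6], [0.0, 440.8, 241.8], [0.0, 0.0, 1.0]] [[0.0234, -0.9875, 0.1557, 0.4066], [-0.9996, -0.0255, -0.0116, -0.0421], [0.0154, -0.1554, -0.9877, 0.9721], [0.0, 0.0, 0.0, 1.0]]
side [[502.8, 0.0, 324.7], [0.0, 502.8, 235.3], [0.0, 0.0, 1.0]] [[0.8264, -0.3583, 0.4344, 0.008], [-0.5631, -0.5268, 0.6366, -0.8793], [0.0007, -0.7707, -0.6372, 0.8531], [0.0, 0.0, 0.0, 1.0]]
0.1 [0.19198506 0.59410977 0.2296438 ] [[-9.51485693e-01  3.07691565e-01 -9.36351180e-04]
 [ 3.07692779e-01  9.51484195e-01 -1.72623099e-03]
 [ 3.59776634e-04 -1.93059259e-03 -9.99998072e-01]] 0.9985067712113822
```

View pics/top0.png

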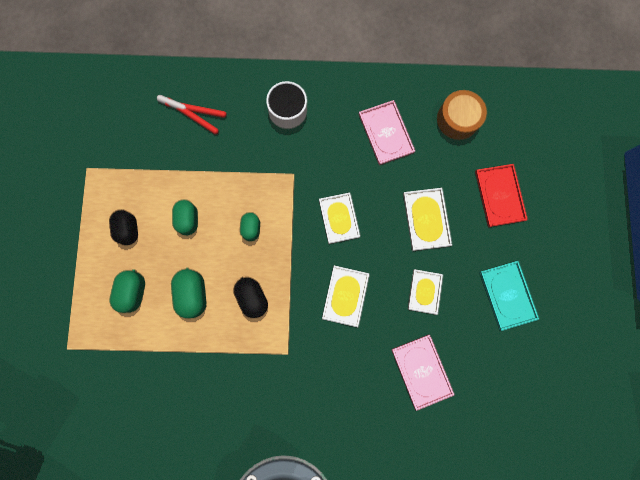

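View pics/side0.png

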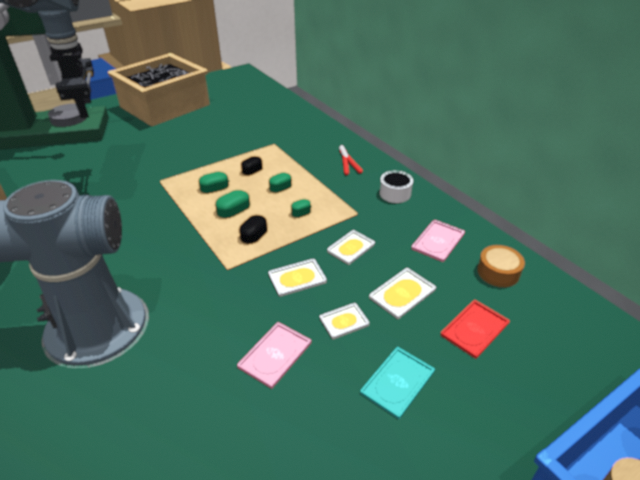

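```bash
cat > fit.py <<'E'
import numpy as np, cv2
from scipy.optimize import minimize
L={1:(60,40,38),2:(75,48,41),3:(90,56,44),4:(105,64,47)}
def stad(l,w):
    t=np.linspace(-np.pi/2,np.pi/2,16); r=w/2; d=l/2-r
    a=np.c_[d+r*np.cos(t),r*np.sin(t)]; return np.r_[a,-a]
def shell(k):
    l,w,h=L[k]; P=[]
    for t in np.linspace(0,np.pi/2,7)[:-1]:
        ins=(h-28)*(1-np.cos(t)); s=stad(l-2*ins,max(w-2*ins,1)); P.append(np.c_[s,np.full(len(s),28+(h-28)*np.sin(t))])
    s=stad(l,w); P.append(np.c_[s,0*s[:,0]])
    P.append([[l/2+4,y,z] for y in(-3,3) for z in(6,12)])
    return np.vstack(P)/1000
def oval(k): s=stad(*L[k][:2]); return np.c_[s,0*s[:,0]]/1000
def proj(c,P):
    T=np.linalg.inv(c["pose"]); q=P@T[:3,:3].T+T[:3,3]; q=q@c["mtx"].T; return q[:,:2]/q[:,2:]
def place(M,p):
    c,s=np.cos(p[2]),np.sin(p[2]); return M@np.array([[c,s,0],[-s,c,0],[0,0,1]])+[p[0],p[1],p[3]]
def ray(c,px,z):
    d=c["pose"][:3,:3]@np.linalg.solve(c["mtx"],[px[0],px[1],1]); o=c["pose"][:3,3]; return o+d*(z-o[2])/d[2]
def mask(c,kind):
    r,g,b=[c["color"][:,:,i].astype(int) for i in range(3)]
    if kind=="n": return ((r>150)&(g>140)&(b<120)&(r-b>90)&(r-g<60)).astype(np.uint8)
    return ((g>1.5*r)&(g>r+25)).astype(np.uint8) if kind=="s" else None
S=6
def fit(views,kind,k,p0):
    M=shell(k) if kind=="s" else oval(k); obs=[]
    for c in views:
        q=proj(c,place(M,p0)); lo=(q.min(0)-9).astype(int).clip(0); hi=(q.max(0)+9).astype(int)
        m=mask(c,kind)[lo[1]:hi[1],lo[0]:hi[0]]
        n,lab,st,ce=cv2.connectedComponentsWithStats(m)
        m=(lab==1+np.argmax(st[1:,4])).astype(np.float32)
        m=(cv2.resize(m,None,fx=S,fy=S,interpolation=cv2.INTER_LINEAR)>.5).astype(np.uint8); obs.append((c,lo,m))
    def cost(p,full=False):
        e=[]
        for c,lo,m in obs:
            q=(proj(c,place(M,p))-lo+.5)*S-.5
            h=cv2.convexHull(q.astype(np.float32)); a=np.zeros_like(m)
            cv2.fillConvexPoly(a,np.round(h*16).astype(np.int32),1,shift=4)
            e.append((a!=m).sum()/m.sum())
        return e if full else sum(e)
    best=None
    for dy in np.radians([-40,-20,0,20,40,140,180,220]) if kind=="s" else np.radians([-20,0,20]):
        p=np.array(p0)+[0,0,dy,0]
        r=minimize(cost,p,method="Nelder-Mead",options=dict(initial_simplex=np.vstack([p]+[p+d for d in np.diag([.01,.01,.2,.01])]),xatol=1e-5,fatol=1e-5,maxiter=500))
        if best is None or r.fun<best.fun: best=r
    return best.x,cost(best.x,True)
E
python3 - <<'E'
from rig import *
from fit import *
t=capture("top");s=capture("side")
px={"s":{1:(250,226),2:(185,217),3:(127,291),4:(188,293)},"n":{1:(425,291),2:(339,218),3:(346,296),4:(428,219)}}
for kd in "sn":
  for k in range(1,5):
    x=ray(t,px[kd][k],.03 if kd=="s" else .004)
    p,e=fit([t,s],kd,k,[x[0],x[1],.1 if kd=="s" else 0.1,x[2]-.025 if kd=="s" else .004])
    pt,et=fit([t],kd,k,p) if 0 else (p,e)
    print(kd,k,(p[:2]*1000).round(1),"yaw",np.degrees(p[2]).round(1),"z",(p[3]*1000).round(1),"err",np.round(e,3),"rad",np.hypot(*p[:2]).round(3))
im=cv2.resize(t["color"][150:370,60:470,::-1],None,fx=1.95,fy=1.95,interpolation=cv2.INTER_CUBIC); cv2.imwrite("pics/crop.png",im)
E
```

```text
s 1 [589.   93.3] yaw 7.4 z -3.3 err [0.132 0.419] rad 0.596
s 2 [606.6 239.2] yaw 10.5 z -5.6 err [0.107 0.383] rad 0.652
s 3 [440.1 350.4] yaw -4.6 z -4.8 err [0.094 0.349] rad 0.563
s 4 [439.1 218.6] yaw 12.0 z -3.8 err [0.066 0.275] rad 0.49
n 1 [ 455.4 -296.4] yaw -9.1 z 1.3 err [0.063 0.692] rad 0.543
n 2 [ 616.3 -104.7] yaw 13.9 z -1.1 err [0.059 0.53 ] rad 0.625
n 3 [ 442.5 -121.5] yaw -10.8 z -2.0 err [0.048 0.574] rad 0.459
n 4 [ 620.2 -303.8] yaw 8.6 z -1.5 err [0.035 0.451] rad 0.691
```

View pics/crop.png

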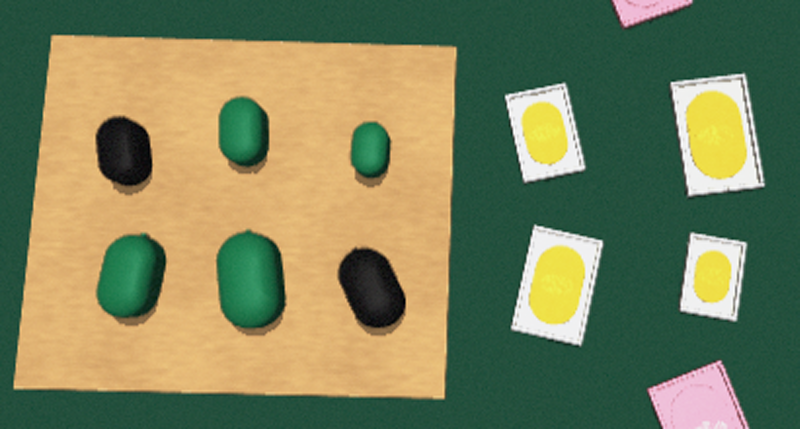

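```bash
python3 - <<'E'
from rig import *
from fit import *
t=capture("top");s=capture("side")
G={("s",1):(589,93.3,7.4),("s",4):(439,218.6,12),("n",3):(442.5,-121.5,-10.8),("n",4):(620,-304,8.6),("s",3):(440,350,-4.6),("s",2):(606.6,239,10.5),("n",1):(455,-296,-9.1),("n",2):(616,-104.7,13.9)}
for (kd,k),g in G.items():
  for c in (t,s):
    M=shell(k) if kd=="s" else oval(k)
    q=proj(c,place(M,[g[0]/1e3,g[1]/1e3,np.radians(g[2]),.005 if kd=="s" else .004])); c.setdefault("o",[]).append(q)
    m=mask(c,kd); n,l,st,ce=cv2.connectedComponentsWithStats(m); i=1+np.argmin([np.hypot(*(ce[j]-q.mean(0)))+ (1e3 if st[j,4]<60 else 0) for j in range(1,n)])
    h=cv2.convexHull(q.astype(np.float32)); M2=cv2.moments(h); print(kd,k,"model",np.round([M2["m10"]/M2["m00"],M2["m01"]/M2["m00"],M2["m00"]],1),"obs",ce[i].round(1),st[i,4])
im=cv2.resize(s["color"][130:350,160:460,::-1],None,fx=2.6,fy=2.6,interpolation=cv2.INTER_CUBIC)
for q in s["o"]:
    cv2.polylines(im,[np.int32((cv2.convexHull(q.astype(np.float32))-[160,130]+.5)*2.6)],True,(0,0,255),1)
cv2.imwrite("pics/side1.png",im)
E
```

```text
s 1 model [249.  225.5 488.6] obs [249.6 226.5] 448
s 1 model [300.2 206.8 343.6] obs [300.6 207.4] 241
s 4 model [ 186.8  293.  1486.8] obs [188.1 293.5] 1377
s 4 model [231.1 202.3 807.2] obs [231.9 203.2] 636
n 3 model [345.4 295.6 916.9] obs [345.3 295.8] 878
n 3 model [296.2 276.7 524.4] obs [296.6 277. ] 336
n 4 model [ 427.5  218.2 1119.4] obs [426.8 218.8] 1086
n 4 model [402.1 292.3 774.5] obs [402.  292.6] 538
s 3 model [ 125.1  290.8 1238.2] obs [126.7 291.3] 1124
s 3 model [212.1 180.8 588.4] obs [213.2 181.7] 435
s 2 model [182.9 215.9 777.7] obs [184.4 217.3] 704
s 2 model [279.2 180.7 413.4] obs [279.7 181.7] 297
n 1 model [425.  291.6 426.3] obs [424.9 291.5] 409
n 1 model [342.9 320.3 324.5] obs [343.7 320.4] 195
n 2 model [339.  217.5 600.3] obs [338.9 218. ] 569
n 2 model [350.  246.5 303.5] obs [350.5 246.8] 200
```

View pics/side1.png

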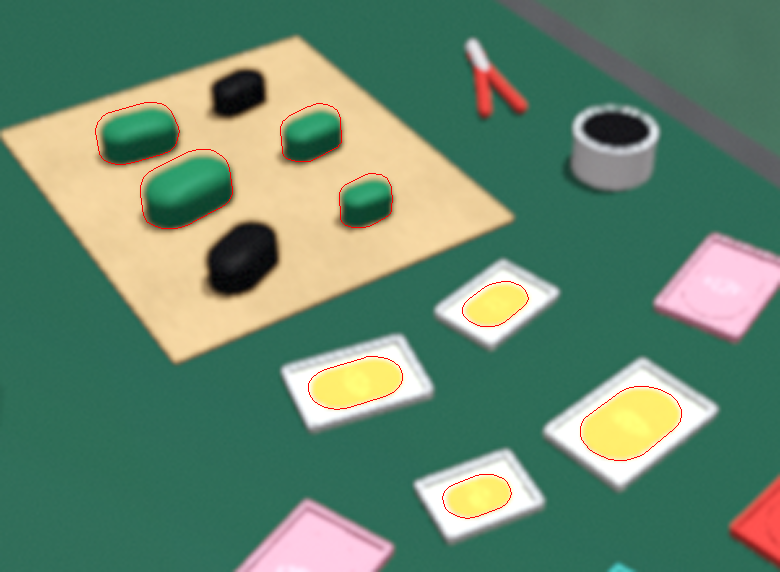

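```bash
python3 - <<'E'
import re
s=open("fit.py").read()
a=s.index('    if kind=="n"'); b=s.index("S=6")
s=s[:a]+'''    if kind=="n":
        yb=np.median(b[(r>150)&(r-b>60)&(abs(r-g)<60)]); return ((r>150)&(r-b>25)&(b<(yb+235)/2)&(r-g<50)).astype(np.uint8)
    return (g-r>5).astype(np.uint8)
'''+s[b:]
open("fit.py","w").write(s)
E
python3 - <<'E'
from rig import *
from fit import *
t=capture("top");s=capture("side")
G={("s",1):(589,93.3,7.4),("s",2):(606.6,239,10.5),("s",3):(440,350,-10),("s",4):(439,218.6,6),("n",1):(455,-296,-9.1),("n",2):(616,-104.7,13.9),("n",3):(442.5,-121.5,-10.8),("n",4):(620,-304,8.6)}
for (kd,k),g in G.items():
    for v in ([t,s],[t]):
        p,e=fit(v,kd,k,[g[0]/1e3,g[1]/1e3,np.radians(g[2]),.005 if kd=="s" else .004])
        print(kd,k,(p[:2]*1000).round(1),"yaw",np.degrees(p[2]).round(1),"z",(p[3]*1000).round(1),"err",np.round(e,3))
E
```

```text
s 1 [588.5  92.8] yaw 2.2 z 1.0 err [0.061 0.238]
s 1 [592.3  96.1] yaw -2.4 z -23.7 err [0.032]
s 2 [605.1 236.9] yaw 8.0 z 0.3 err [0.043 0.231]
s 2 [608.  241.2] yaw 4.3 z -14.5 err [0.028]
s 3 [439.6 348.2] yaw -5.9 z 0.2 err [0.047 0.211]
s 3 [440.1 357.6] yaw -7.0 z -22.8 err [0.027]
s 4 [439.  217.3] yaw 12.0 z 0.2 err [0.042 0.165]
s 4 [439.  221.9] yaw 10.5 z -17.5 err [0.02]
n 1 [ 455.9 -296.1] yaw -9.8 z 2.8 err [0.046 0.11 ]
n 1 [ 455.7 -296.4] yaw -9.5 z 0.6 err [0.041]
n 2 [ 616.2 -104.5] yaw 12.7 z 2.0 err [0.033 0.106]
n 2 [ 617.3 -104.8] yaw 12.8 z -3.8 err [0.031]
n 3 [ 442.7 -121. ] yaw -12.3 z 2.0 err [0.034 0.09 ]
n 3 [ 442.6 -121.9] yaw -13.0 z -8.8 err [0.026]
n 4 [ 619.6 -302.9] yaw 7.7 z 2.1 err [0.031 0.059]
n 4 [ 619.9 -304.1] yaw 8.0 z -2.1 err [0.026]
```

The four green shells are s1 (250,226), s2 (185,217), s3 (127,291) and s4 (188,293); the black ones at (123,228) and (250,297) are to be left. The yellow-oval nests are n1 (425,291), n2 (339,218), n3 (346,296) and n4 (428,219). The pink, red and turquoise plates at (387,131), (422,372), (501,195) and (510,295) are look-alikes. The crops confirm these choices, and the sizes agree.

>>> step_arm:
  targets:
    - [1,0.8,-1.0,0,0.1]
    - [1,0.8,-1.0,0,0.1]
    - [1,0.8,-1.0,0,0.1]
    - [1,0.8,-1.0,0,0.1]
    - [1,0.8,-1.0,0,0.1]
    - [1,0.8,-1.0,0,0.1]
    - [1,0.8,-1.0,0,0.1]
    - [1,0.8,-1.0,0,0.1]
    - [1,0.8,-1.0,0,0.1]
    - [1,0.8,-1.0,0,0.1]

```text
time_s: 1.4
position: [0.3915, 0.3454, 0.2305]
tcp_rot: [[-1.0, -0.002, -0.0], [-0.002, 1.0, 0.0], [0.0, 0.0, -1.0]]
force: [-0.3, -0.3, 0.8]
opening: 1.002
grasp_force: 0.0
```

```bash
python3 - <<'E'
from rig import *
import cv2,numpy as np,pickle
c=capture("wrist"); pickle.dump(c,open("w1.pkl","wb")); cv2.imwrite("pics/w1.png",c["color"][:,:,::-1]); print(c["mtx"].round(1).tolist(),c["pose"].round(3).tolist())
s=read_state(); print(s["time_s"],s["position"],s["tcp_rot"].round(3).tolist(),s["joint_positions"],s["force"])
E
```

```text
[[391.8, 0.0, 321.8], [0.0, 391.8, 238.1], [0.0, 0.0, 1.0]] [[-0.003, 0.967, 0.254, 0.322], [1.0, 0.002, 0.003, 0.345], [0.002, 0.254, -0.967, 0.385], [0.0, 0.0, 0.0, 1.0]]
1.45 [0.39131355 0.34560596 0.2305425 ] [[-1.0, -0.003, -0.0], [-0.003, 1.0, 0.0], [0.0, 0.0, -1.0]] [ 2.91620782e+01  2.23243857e+01  9.67614023e+01  2.61428035e-02
  6.09275860e+01 -6.10287090e+01] [-0.35424238  0.60724988 -0.53553812]
```

View pics/w1.png

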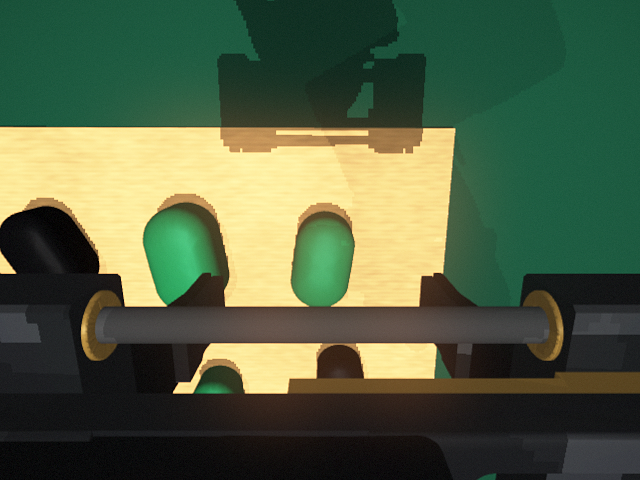

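The wrist view shows s3 whole at (322,255), s4 partly hidden by the gripper at (187,255), and a black shell at (50,240). I'll use this view to check the shell fit, then move to see s1.

```bash
python3 - <<'E'
from rig import *
from fit import *
import pickle
t=capture("top");s=capture("side");w=pickle.load(open("w1.pkl","rb"))
for nm,v in dict(w=[w],wt=[w,t],ws=[w,s],wts=[w,t,s]).items():
    p,e=fit(v,"s",3,[.44,.348,np.radians(-8),.005])
    print(nm,(p[:2]*1000).round(1),"yaw",np.degrees(p[2]).round(1),"z",(p[3]*1000).round(1),"err",np.round(e,3))
E
```

```text
w [449.1 346.7] yaw -11.0 z -18.0 err [0.049]
wt [439.7 346.9] yaw -8.9 z 1.5 err [0.099 0.055]
ws [442.6 346.5] yaw -7.6 z 0.3 err [0.09  0.205]
wts [439.6 346.9] yaw -8.1 z 1.5 err [0.1   0.055 0.205]
```

>>> step_arm:
  targets:
    - [1,0.88,-1.0,0,0]
    - [1,0.88,-1.0,0,0]
    - [1,0.88,-1.0,0,0]
    - [1,0.88,-1.0,0,0]
    - [1,0.88,-1.0,0,0]
    - [1,0.88,-1.0,0,0]
    - [1,0.88,-1.0,0,0]
    - [1,0.88,-1.0,0,0]
    - [1,0.88,-1.0,0,0]

```text
time_s: 2.45
position: [0.612, 0.095, 0.23]
tcp_rot: [[-1.0, -0.001, -0.001], [-0.001, 1.0, 0.001], [0.001, 0.001, -1.0]]
force: [-0.3, 0.2, -0.2]
opening: 0.998
grasp_force: 0.0
```

```bash
sed -i 's|ins=(h-28).*; s=stad.*; P.append(np.c_\[s,np|ins=w/2*(1-np.cos(t)); s=stad(l-2*ins,w-2*ins); P.append(np.c_[s,np|' fit.py; python3 - <<'E'
from rig import *
from fit import *
import pickle
t=capture("top");s=capture("side");w=pickle.load(open("w1.pkl","rb"))
def show(nm,v,k,p0):
    p,e=fit(v,"s",k,p0); print(nm,k,(p[:2]*1000).round(1),"yaw",np.degrees(p[2]).round(1),"z",(p[3]*1000).round(1),"err",np.round(e,3))
for nm,v in dict(w=[w],wt=[w,t],wts=[w,t,s]).items(): show(nm,v,3,[.44,.348,np.radians(-8),.005])
w=capture("wrist"); pickle.dump(w,open("w2.pkl","wb"))
cv2.imwrite("pics/w2.png",w["color"][:,:,::-1])
for nm,v in dict(w=[w],t=[t],wt=[w,t],ts=[t,s],wts=[w,t,s]).items(): show(nm,v,1,[.589,.093,np.radians(2),.005])
E
```

```text
w 3 [448.5 346.7] yaw -10.5 z -15.6 err [0.046]
wt 3 [447.  346.6] yaw -10.0 z -12.3 err [0.048 0.646]
wts 3 [442.  346.6] yaw -7.6 z 3.4 err [0.099 0.632 0.151]
w 1 [586.7  92.3] yaw -3.3 z -1.8 err [0.017]
t 1 [591.8  95.8] yaw -2.4 z -19.9 err [0.034]
wt 1 [586.6  92.4] yaw -2.3 z 1.2 err [0.026 0.07 ]
ts 1 [588.2  92.6] yaw 2.6 z 2.7 err [0.062 0.215]
wts 1 [586.5  92.4] yaw -1.0 z 4.0 err [0.043 0.063 0.236]
```

View pics/w2.png

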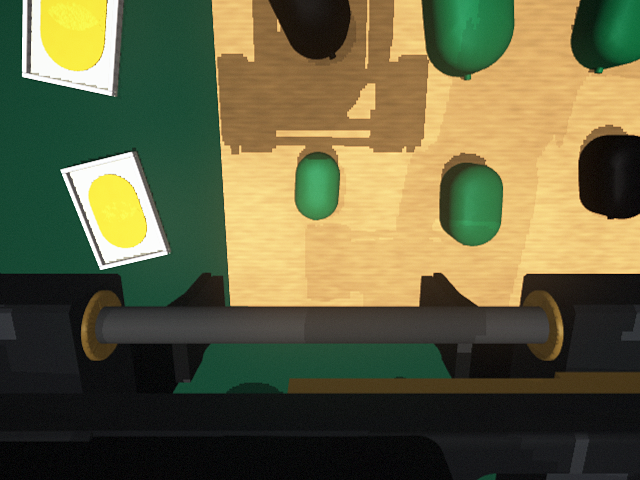

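w2 shows s1 at (317,186), s2 at (471,203) and nest_s2 at (117,210), all clear of the gripper. s1 measures (587, 92) mm, yaw about -2°, which agrees across the views.

>>> step_arm:
  targets:
    - [1,-0.1,-0.01,0,-0.01]
    - [1,-0.1,-0.01,-0.2,-0.01]
    - [1,-0.1,-0.01,-0.4,-0.01]
    - [1,-0.1,-0.01,-0.6,-0.01]
    - [1,-0.1,-0.01,-0.7,-0.01]
    - [1,-0.1,-0.01,-0.78,-0.01]
    - [1,-0.1,-0.01,-0.83,-0.01]
    - [1,-0.1,-0.01,-0.83,-0.01]
    - [-1,-0.1,-0.01,-0.83,-0.01]
    - [-1,-0.1,-0.01,-0.83,-0.01]
    - [-1,-0.1,-0.01,-0.83,-0.01]
    - [-1,-0.1,-0.01,-0.83,-0.01]
    - [-1,-0.1,-0.01,-0.83,-0.01]
    - [-1,-0.1,-0.01,-0.83,-0.01]
    - [-1,-0.1,-0.01,-0.83,-0.01]
    - [-1,-0.1,-0.01,-0.83,-0.01]

```text
time_s: 4.2
position: [0.5874, 0.0921, 0.0232]
tcp_rot: [[-1.0, 0.03, 0.0], [0.03, 1.0, -0.0], [-0.0, -0.0, -1.0]]
force: [-1.3, -0.4, 0.9]
opening: 0.456
grasp_force: 29.9
```

```bash
python3 - <<'E'
from fit import *
import pickle
from rig import *
t=capture("top");w=pickle.load(open("w2.pkl","rb"))
for kd,k,p0 in (("s",2,(.605,.237,.1,.005)),("n",2,(.616,-.1045,.22,.004))):
  for v in([w],[w,t]):
    p,e=fit(v,kd,k,p0); print(kd,k,(p[:2]*1000).round(1),"yaw",np.degrees(p[2]).round(1),"z",(p[3]*1000).round(1),"err",np.round(e,3))
E
```

```text
s 2 [611.4 254.3] yaw 177.2 z -31.6 err [0.092]
s 2 [612.8 257.3] yaw 175.5 z -37.1 err [0.097 0.901]
n 2 [ 614.6 -105. ] yaw 13.2 z 2.9 err [0.016]
n 2 [ 614.8 -104.6] yaw 13.0 z 3.5 err [0.018 0.045]
```

>>> step_arm:
  targets:
    - [-1,0,0,0.1,0]
    - [-1,0,0,0.25,0]
    - [-1,-0.1,-0.2,0.35,-0.02]
    - [-1,-0.2,-0.4,0.35,-0.04]
    - [-1,-0.3,-0.6,0.35,-0.043]
    - [-1,-0.4,-0.8,0.35,-0.043]
    - [-1,-0.525,-1.0,0.35,-0.043]
    - [-1,-0.525,-1.0,0.35,-0.043]

```text
time_s: 5.05
position: [0.4546, -0.1599, 0.1106]
tcp_rot: [[-0.986, 0.166, -0.0], [0.166, 0.986, -0.0], [0.0, -0.0, -1.0]]
force: [0.6, -0.7, 0.3]
opening: 0.459
grasp_force: 29.9
```

>>> step_arm:
  targets:
    - [-1,0,-0.18,0,0]
    - [-1,0,-0.36,0,0]
    - [-1,0,-0.555,0,0]
    - [-1,0,-0.555,0,0]
    - [-1,0,-0.555,-0.15,0]
    - [-1,0,-0.555,-0.26,0]
    - [-1,0,-0.555,-0.26,0]

```text
time_s: 5.75
position: [0.4537, -0.2941, 0.0424]
tcp_rot: [[-0.986, 0.165, -0.006], [0.165, 0.986, 0.006], [0.007, 0.005, -1.0]]
force: [-1.0, 0.5, -0.8]
opening: 0.453
grasp_force: 29.9
```

```bash
python3 - <<'E'
from rig import *
import cv2,numpy as np
a=capture("side")["color"][240:400,260:460,::-1]; b=capture("wrist")["color"][:,:,::-1]
cv2.imwrite("pics/p1.png",np.vstack([cv2.resize(a,(400,320),interpolation=cv2.INTER_CUBIC),cv2.resize(b,(400,280))]))
s=read_state(); print(s["position"],s["force"],s["opening"])
E
```

```text
[ 0.45578445 -0.295837    0.04536386] [ 0.47935004  0.35808255 -0.29732382] 0.45404453377674614
```

View pics/p1.png

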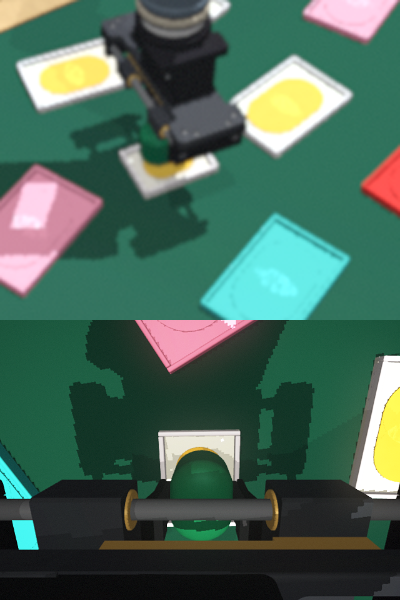

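p1 shows the shell held above the small nest, centred on it in the wrist view.

>>> step_arm:
  targets:
    - [-1,0,0,-0.04,0]
    - [-1,0,0,-0.065,0]
    - [-1,0,0,-0.08,0]
    - [-1,0,0,-0.086,0]
    - [-1,0,0,-0.09,0]
    - [-1,0,0,-0.092,0]
    - [-1,0,0,-0.092,0]

```text
time_s: 6.55
position: [0.4561, -0.2967, 0.0227]
tcp_rot: [[-0.986, 0.164, 0.0], [0.164, 0.986, -0.0], [-0.0, -0.0, -1.0]]
force: [0.2, 1.1, -1.1]
opening: 0.457
grasp_force: 29.9
```

>>> step_arm:
  targets:
    - [-1,0,0,-0.002,0]
    - [-1,0,0,-0.003,0]
    - [-1,0,0,-0.004,0]
    - [-1,0,0,-0.004,0]
    - [-1,0,0,-0.004,0]

```text
time_s: 7.05
position: [0.4562, -0.2967, 0.0221]
tcp_rot: [[-0.986, 0.164, 0.0], [0.164, 0.986, -0.0], [-0.0, -0.0, -1.0]]
force: [-1.8, 1.0, 5.7]
opening: 0.454
grasp_force: 29.9
```

>>> step_arm:
  targets:
    - [1,0,0,0,0]
    - [1,0,0,0,0]
    - [1,0,0,0,0]
    - [1,0,0,0,0]
    - [1,0,0,0.1,0]
    - [1,0,0,0.3,0]
    - [1,0.1,0.2,0.5,0.05]
    - [1,0.2,0.4,0.7,0.05]
    - [1,0.3,0.6,0.83,0.05]
    - [1,0.4,0.8,0.83,0.05]
    - [1,0.5,1.0,0.83,0.05]

```text
time_s: 8.15
position: [0.5521, -0.106, 0.2192]
tcp_rot: [[-1.0, 0.009, 0.003], [0.009, 1.0, -0.002], [-0.003, -0.002, -1.0]]
force: [0.5, -0.7, -0.6]
opening: 1.0
grasp_force: 0.0
```

>>> step_arm:
  targets:
    - [1,0.23,1,0,0]
    - [1,0.23,1,0,0]
    - [1,0.23,1,0,0]
    - [1,0.23,1,0,0]
    - [1,0.23,1,0,0]
    - [1,0.23,1,0,0]
    - [1,0.23,1,0,0]

```text
time_s: 8.85
position: [0.6079, 0.1446, 0.2165]
tcp_rot: [[-1.0, 0.005, -0.001], [0.005, 1.0, -0.0], [0.001, -0.0, -1.0]]
force: [0.2, 0.3, 0.1]
opening: 1.005
grasp_force: 0.0
```

```bash
cat >> fit.py <<'E'
def show(nm,v,kd,k,p0):
    p,e=fit(v,kd,k,p0); print(nm,kd,k,(p[:2]*1000).round(1),"yaw",np.degrees(p[2]).round(1),"z",(p[3]*1000).round(1),"err",np.round(e,3))
E
python3 - <<'E'
from rig import *
from fit import *
import pickle
w=capture("wrist"); pickle.dump(w,open("w3.pkl","wb")); w2=pickle.load(open("w2.pkl","rb"))
s=read_state(); print(s["time_s"],s["position"],s["joint_positions"])
t=capture("top"); pickle.dump(t,open("t3.pkl","wb"))
a=t["color"][250:330,380:470,::-1]
cv2.imwrite("pics/w3.png",np.vstack([cv2.resize(a,(400,356),interpolation=cv2.INTER_CUBIC)[:240],cv2.resize(w["color"][:,:,::-1],(400,300))]))
for nm,v in dict(w=[w],w2=[w2],ww=[w,w2]).items(): show(nm,v,"s",2,(.605,.235,.08,.005))
E
```

```text
8.9 [0.60774297 0.14304247 0.2164795 ] [ 3.02519737e+00  3.10876901e+01  8.29592119e+01 -4.86070503e-02
  6.60262150e+01 -8.65799099e+01]
w s 2 [611.1 246.7] yaw 177.9 z -25.3 err [0.06]
w2 s 2 [611.5 254.6] yaw 176.9 z -32.0 err [0.092]
ww s 2 [609.1 246.4] yaw 179.0 z -18.0 err [0.094 0.134]
```

View pics/w3.png

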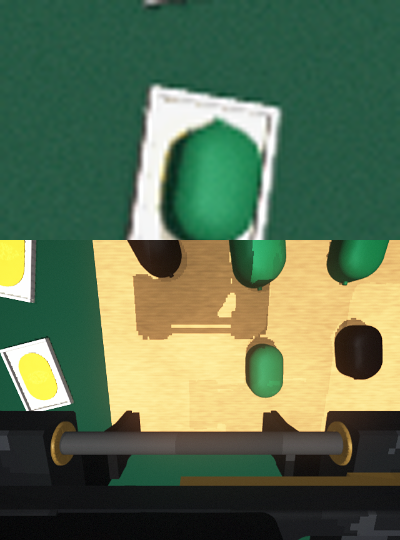

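>>> step_arm:
  targets:
    - [1,0.13,0.37,0,0]
    - [1,0.13,0.37,0,0]
    - [1,0.13,0.37,0,0]
    - [1,0.13,0.37,0,0]

```text
time_s: 9.35
position: [0.6407, 0.2342, 0.2165]
tcp_rot: [[-1.0, 0.009, -0.001], [0.009, 1.0, -0.001], [0.001, -0.001, -1.0]]
force: [0.0, -0.4, -0.5]
opening: 1.001
grasp_force: 0.0
```

```bash
python3 - <<'E'
from rig import *
from fit import *
import pickle
w=capture("wrist"); pickle.dump(w,open("w4.pkl","wb")); w3=pickle.load(open("w3.pkl","rb")); t=capture("top")
print(read_state()["position"])
for nm,v in dict(w=[w],ww=[w,w3]).items(): show(nm,v,"s",2,(.605,.235,.05,.005))
im=w["color"][:,:,::-1].copy(); p=(.605,.235,.05,.005)
m=mask(w,"s"); cs,_=cv2.findContours(m,0,2); cv2.drawContours(im,cs,-1,(255,0,255),1)
cv2.polylines(im,[np.int32(cv2.convexHull(proj(w,place(shell(2),p)).astype(np.float32)))],True,(0,0,255),1)
cv2.imwrite("pics/w4.png",cv2.resize(im[100:320,200:440],None,fx=2.5,fy=2.5))
E
```

```text
[0.64041793 0.23313906 0.2166943 ]
w s 2 [603.1 235.5] yaw 3.5 z -0.2 err [0.016]
ww s 2 [602.9 235.9] yaw 4.3 z 3.3 err [0.028 0.154]
```

View pics/w4.png

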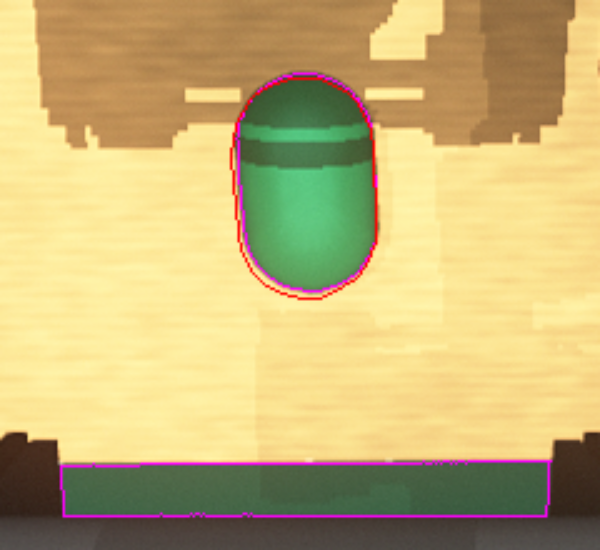

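w4 shows the mask and model outline on s2, both around (325,173) in the full picture. The fit gives (603, 235.5) mm, yaw 3.5°.

>>> step_arm:
  targets:
    - [1,-0.15,0.008,0,0.022]
    - [1,-0.15,0.008,-0.2,0.022]
    - [1,-0.15,0.008,-0.4,0.022]
    - [1,-0.15,0.008,-0.58,0.022]
    - [1,-0.15,0.008,-0.68,0.022]
    - [1,-0.15,0.008,-0.74,0.022]
    - [1,-0.15,0.008,-0.773,0.022]
    - [1,-0.15,0.008,-0.773,0.022]
    - [-1,-0.15,0.008,-0.773,0.022]
    - [-1,-0.15,0.008,-0.773,0.022]
    - [-1,-0.15,0.008,-0.773,0.022]
    - [-1,-0.15,0.008,-0.773,0.022]
    - [-1,-0.15,0.008,-0.773,0.022]
    - [-1,-0.15,0.008,-0.773,0.022]

```text
time_s: 10.85
position: [0.6034, 0.2375, 0.024]
tcp_rot: [[-0.998, -0.061, 0.0], [-0.061, 0.998, -0.0], [-0.0, -0.0, -1.0]]
force: [-0.1, 0.2, 2.1]
opening: 0.549
grasp_force: 30.0
```

```bash
python3 - <<'E'
from fit import *
import pickle
t=pickle.load(open("t3.pkl","rb")); w=pickle.load(open("w3.pkl","rb"))
show("t",[t],"s",1,(.456,-.296,-.16,.004))
show("w",[w],"n",2,(.615,-.105,.22,.004))
E
```

```text
t s 1 [ 436.4 -334.9] yaw -7.0 z 41.5 err [0.76]
w n 2 [ 614.7 -105.1] yaw 13.1 z 3.0 err [0.02]
```

>>> step_arm:
  targets:
    - [-1,0,0,0.1,0]
    - [-1,0,0,0.25,0]
    - [-1,0,-0.2,0.35,0.02]
    - [-1,0.02,-0.4,0.35,0.04]
    - [-1,0.046,-0.6,0.35,0.053]
    - [-1,0.046,-0.8,0.35,0.053]
    - [-1,0.046,-1.0,0.35,0.053]

```text
time_s: 11.55
position: [0.6148, -0.0084, 0.1114]
tcp_rot: [[-0.974, -0.226, 0.0], [-0.226, 0.974, -0.0], [-0.0, -0.0, -1.0]]
force: [0.9, 0.0, -0.3]
opening: 0.547
grasp_force: 30.0
```

>>> step_arm:
  targets:
    - [-1,0,-0.2,0,0]
    - [-1,0,-0.365,0,0]
    - [-1,0,-0.365,-0.1,0]
    - [-1,0,-0.365,-0.2,0]
    - [-1,0,-0.365,-0.28,0]
    - [-1,0,-0.365,-0.31,0]
    - [-1,0,-0.365,-0.325,0]
    - [-1,0,-0.365,-0.325,0]
    - [-1,0,-0.365,-0.325,0]

```text
time_s: 12.45
position: [0.6156, -0.0979, 0.031]
tcp_rot: [[-0.974, -0.226, 0.002], [-0.226, 0.974, -0.001], [-0.002, -0.001, -1.0]]
force: [0.7, -1.3, -0.5]
opening: 0.553
grasp_force: 30.0
```

>>> step_arm:
  targets:
    - [-1,-0.003,-0.028,0,0]
    - [-1,-0.003,-0.028,-0.012,0]
    - [-1,-0.003,-0.028,-0.022,0]
    - [-1,-0.003,-0.028,-0.028,0]
    - [-1,-0.003,-0.028,-0.03,0]
    - [-1,-0.003,-0.028,-0.032,0]
    - [-1,-0.003,-0.028,-0.034,0]
    - [-1,-0.003,-0.028,-0.034,0]

```text
time_s: 13.25
position: [0.6139, -0.1049, 0.0229]
tcp_rot: [[-0.974, -0.226, -0.0], [-0.226, 0.974, -0.0], [0.0, -0.0, -1.0]]
force: [-1.7, -0.0, 8.8]
opening: 0.544
grasp_force: 30.0
```

>>> step_arm:
  targets:
    - [1,0,0,0,0]
    - [1,0,0,0,0]
    - [1,0,0,0,0]
    - [1,0,0,0,0]
    - [1,0,0,0.1,0]
    - [1,0,0,0.3,0]
    - [1,-0.1,0.2,0.5,-0.05]
    - [1,-0.2,0.4,0.7,-0.1]
    - [1,-0.25,0.6,0.79,-0.117]
    - [1,-0.3,0.8,0.79,-0.117]
    - [1,-0.35,1.0,0.79,-0.117]
    - [1,-0.35,1.0,0.79,-0.117]

```text
time_s: 14.45
position: [0.5265, 0.1447, 0.2195]
tcp_rot: [[-0.99, 0.14, 0.001], [0.14, 0.99, 0.0], [-0.001, 0.0, -1.0]]
force: [0.4, 1.1, 1.0]
opening: 0.998
grasp_force: 0.0
```

>>> step_arm:
  targets:
    - [1,-0.17,0.83,0,0]
    - [1,-0.17,0.83,0,0]
    - [1,-0.17,0.83,0,0]
    - [1,-0.17,0.83,0,0]
    - [1,-0.17,0.83,0,0]
    - [1,-0.17,0.83,0,0]
    - [1,-0.17,0.83,0,0]

```text
time_s: 15.15
position: [0.4845, 0.3496, 0.2183]
tcp_rot: [[-0.99, 0.139, -0.001], [0.139, 0.99, -0.001], [0.0, -0.001, -1.0]]
force: [0.2, -0.2, -0.3]
opening: 1.001
grasp_force: 0.0
```

```bash
python3 - <<'E'
from rig import *
from fit import *
import pickle
w=capture("wrist"); pickle.dump(w,open("w5.pkl","wb")); t=capture("top")
s=read_state(); print(s["time_s"],s["position"],s["tcp_rot"].round(3)[:2,1])
show("w",[w],"s",3,(.44,.347,-.14,.005))
im=w["color"][:,:,::-1].copy()
cs,_=cv2.findContours(mask(w,"s"),0,2); cv2.drawContours(im,cs,-1,(255,0,255),1)
a=cv2.resize(t["color"][180:320,310:450,::-1],(400,400),interpolation=cv2.INTER_CUBIC)
cv2.imwrite("pics/w5.png",np.hstack([a,cv2.resize(im,(400,300))[:300].copy() if 0 else cv2.copyMakeBorder(cv2.resize(im,(400,300)),0,100,0,0,0)]))
E
```

```text
15.25 [0.48506766 0.34881741 0.21849312] [0.142 0.99 ]
w s 3 [438.5 346.2] yaw -8.0 z 0.9 err [0.013]
```

View pics/w5.png

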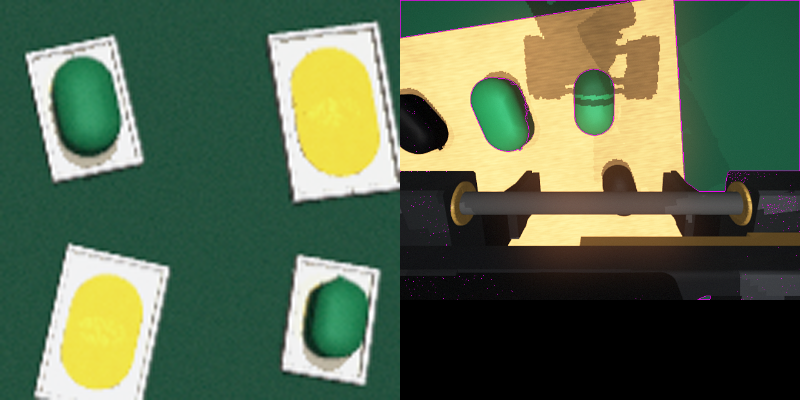

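w5 shows both small shells flat inside their own nests, with s3 clear in the wrist view at about (594,102) in the montage.

>>> step_arm:
  targets:
    - [1,-0.186,-0.01,0,0]
    - [1,-0.186,-0.01,-0.2,0]
    - [1,-0.186,-0.01,-0.4,0]
    - [1,-0.186,-0.01,-0.58,0]
    - [1,-0.186,-0.01,-0.68,0]
    - [1,-0.186,-0.01,-0.74,0]
    - [1,-0.186,-0.01,-0.78,0]
    - [1,-0.186,-0.01,-0.78,0]
    - [1,-0.186,-0.01,-0.78,0]
    - [-1,-0.186,-0.01,-0.78,0]
    - [-1,-0.186,-0.01,-0.78,0]
    - [-1,-0.186,-0.01,-0.78,0]
    - [-1,-0.186,-0.01,-0.78,0]
    - [-1,-0.186,-0.01,-0.78,0]
    - [-1,-0.186,-0.01,-0.78,0]

```text
time_s: 16.75
position: [0.4381, 0.3482, 0.024]
tcp_rot: [[-0.99, 0.139, 0.0], [0.139, 0.99, 0.0], [-0.0, 0.0, -1.0]]
force: [-0.6, 0.1, 3.3]
opening: 0.64
grasp_force: 30.0
```

>>> step_arm:
  targets:
    - [-1,0,0,0.1,0]
    - [-1,0,0,0.28,0]
    - [-1,0,0,0.4,0]
    - [-1,0,-0.2,0.45,-0.024]
    - [-1,0.018,-0.4,0.45,-0.024]
    - [-1,0.018,-0.6,0.45,-0.024]
    - [-1,0.018,-0.8,0.45,-0.024]
    - [-1,0.018,-1.0,0.45,-0.024]
    - [-1,0.018,-1.0,0.45,-0.024]
    - [-1,0.018,-1.0,0.45,-0.024]

```text
time_s: 17.75
position: [0.4427, 0.0969, 0.1362]
tcp_rot: [[-0.976, 0.218, -0.0], [0.218, 0.976, 0.0], [0.0, 0.0, -1.0]]
force: [0.0, -0.5, -0.4]
opening: 0.636
grasp_force: 30.0
```

>>> step_arm:
  targets:
    - [-1,0,-0.2,0,0]
    - [-1,0,-0.4,0,0]
    - [-1,0,-0.6,0,0]
    - [-1,0,-0.75,0,0]
    - [-1,0,-0.875,-0.1,0]
    - [-1,0,-0.875,-0.25,0]
    - [-1,0,-0.875,-0.35,0]
    - [-1,0,-0.875,-0.4,0]
    - [-1,0,-0.875,-0.42,0]
    - [-1,0,-0.875,-0.42,0]
    - [-1,0,-0.875,-0.42,0]

```text
time_s: 18.85
position: [0.4434, -0.12, 0.0316]
tcp_rot: [[-0.977, 0.212, 0.001], [0.212, 0.977, -0.0], [-0.001, -0.0, -1.0]]
force: [0.3, 0.9, -1.3]
opening: 0.642
grasp_force: 30.0
```

```bash
python3 - <<'E'
from rig import *
s=read_state(); print(s["position"],s["tcp_rot"][:2,1],s["joint_positions"])
E
```

```text
[ 0.44335586 -0.12004399  0.03163406] [0.21214178 0.97723886] [-2.91369913e+01  3.91383407e+01  1.14138702e+02  7.00345760e-03
  2.66586002e+01 -1.06895361e+02]
```

>>> step_arm:
  targets:
    - [-1,-0.002,-0.005,-0.012,0]
    - [-1,-0.002,-0.005,-0.022,0]
    - [-1,-0.002,-0.005,-0.028,0]
    - [-1,-0.002,-0.005,-0.031,0]
    - [-1,-0.002,-0.005,-0.033,0]
    - [-1,-0.002,-0.005,-0.035,0]
    - [-1,-0.002,-0.005,-0.036,0]
    - [-1,-0.002,-0.005,-0.036,0]

```text
time_s: 19.65
position: [0.4421, -0.122, 0.0229]
tcp_rot: [[-0.977, 0.214, 0.0], [0.214, 0.977, -0.0], [-0.0, -0.0, -1.0]]
force: [-1.5, 1.2, 6.4]
opening: 0.644
grasp_force: 30.0
```

>>> step_arm:
  targets:
    - [1,0,0,0,0]
    - [1,0,0,0,0]
    - [1,0,0,0,0]
    - [1,0,0,0,0]
    - [1,0,0,0.1,0]
    - [1,0,0,0.3,0]
    - [1,0,0.2,0.5,0.04]
    - [1,0,0.4,0.7,0.08]
    - [1,0.1,0.6,0.79,0.12]
    - [1,0.18,0.8,0.79,0.135]
    - [1,0.18,1.0,0.79,0.135]
    - [1,0.18,1.0,0.79,0.135]

```text
time_s: 20.85
position: [0.4874, 0.1303, 0.2205]
tcp_rot: [[-0.978, -0.207, 0.001], [-0.207, 0.978, 0.0], [-0.001, -0.0, -1.0]]
force: [0.6, 0.1, -0.5]
opening: 1.001
grasp_force: 0.0
```

>>> step_arm:
  targets:
    - [1,0,0.2,0,0]
    - [1,0,0.36,0,0]
    - [1,0,0.36,0,0]
    - [1,0,0.36,0,0]

```text
time_s: 21.25
position: [0.4864, 0.2187, 0.2192]
tcp_rot: [[-0.978, -0.21, -0.001], [-0.21, 0.978, -0.001], [0.001, -0.001, -1.0]]
force: [-0.4, -0.0, -0.2]
opening: 1.0
grasp_force: 0.0
```

```bash
python3 - <<'E'
from rig import *
from fit import *
import pickle
w=capture("wrist"); t=capture("top"); pickle.dump(t,open("t6.pkl","wb"))
s=read_state(); print(s["time_s"],s["position"],s["tcp_rot"].round(3)[:2,1])
show("w",[w],"s",4,(.439,.217,.2,.005))
E
```

```text
21.35 [0.48671425 0.2171381  0.21934627] [-0.207  0.978]
w s 4 [437.3 216.1] yaw 9.5 z 1.9 err [0.012]
```

>>> step_arm:
  targets:
    - [1,-0.198,-0.004,0,-0.014]
    - [1,-0.198,-0.004,-0.2,-0.014]
    - [1,-0.198,-0.004,-0.4,-0.014]
    - [1,-0.198,-0.004,-0.58,-0.014]
    - [1,-0.198,-0.004,-0.68,-0.014]
    - [1,-0.198,-0.004,-0.74,-0.014]
    - [1,-0.198,-0.004,-0.782,-0.014]
    - [1,-0.198,-0.004,-0.782,-0.014]
    - [1,-0.198,-0.004,-0.782,-0.014]
    - [-1,-0.198,-0.004,-0.782,-0.014]
    - [-1,-0.198,-0.004,-0.782,-0.014]
    - [-1,-0.198,-0.004,-0.782,-0.014]
    - [-1,-0.198,-0.004,-0.782,-0.014]
    - [-1,-0.198,-0.004,-0.782,-0.014]

```text
time_s: 22.75
position: [0.4379, 0.2172, 0.0247]
tcp_rot: [[-0.986, -0.164, 0.001], [-0.164, 0.986, 0.0], [-0.001, -0.0, -1.0]]
force: [0.8, -0.7, 5.8]
opening: 0.731
grasp_force: 30.0
```

>>> step_arm:
  targets:
    - [-1,0,0,0.1,0]
    - [-1,0,0,0.28,0]
    - [-1,0,0,0.4,0]
    - [-1,0.07,-0.18,0.45,-0.009]
    - [-1,0.14,-0.36,0.45,-0.009]
    - [-1,0.21,-0.54,0.45,-0.009]
    - [-1,0.28,-0.72,0.45,-0.009]
    - [-1,0.35,-0.9,0.45,-0.009]
    - [-1,0.4,-1.0,0.45,-0.009]
    - [-1,0.4,-1.0,0.45,-0.009]
    - [-1,0.4,-1.0,0.45,-0.009]

```text
time_s: 23.85
position: [0.5368, -0.033, 0.1361]
tcp_rot: [[-0.991, -0.134, -0.002], [-0.134, 0.991, 0.001], [0.002, 0.001, -1.0]]
force: [-0.1, 0.2, -1.5]
opening: 0.738
grasp_force: 30.0
```

>>> step_arm:
  targets:
    - [-1,0.06,-0.18,0,0]
    - [-1,0.12,-0.36,0,0]
    - [-1,0.18,-0.54,0,0]
    - [-1,0.24,-0.72,0,0]
    - [-1,0.29,-0.9,0,0]
    - [-1,0.328,-1.0,0,0]
    - [-1,0.328,-1.0,0,0]
    - [-1,0.328,-1.0,0,0]
    - [-1,0.328,-1.0,0,0]

```text
time_s: 24.75
position: [0.6186, -0.2799, 0.136]
tcp_rot: [[-0.99, -0.138, -0.003], [-0.138, 0.99, 0.002], [0.002, 0.003, -1.0]]
force: [-0.5, 1.1, -1.0]
opening: 0.731
grasp_force: 30.0
```

```bash
python3 - <<'E'
from rig import *
s=read_state(); p=s["position"]; print(p,s["tcp_rot"][:2,1],((.6198-p[0])*4,(-.3034-p[1])*4,(.0237-p[2])*4))
E
```

```text
[ 0.61861222 -0.27985406  0.13603209] [-0.13809141  0.99041558] (np.float64(0.004751131691759447), np.float64(-0.09418374835324683), np.float64(-0.4493283453462159))
```

>>> step_arm:
  targets:
    - [-1,0.005,-0.09,0,0]
    - [-1,0.005,-0.09,-0.15,0]
    - [-1,0.005,-0.09,-0.3,0]
    - [-1,0.005,-0.09,-0.38,0]
    - [-1,0.005,-0.09,-0.42,0]
    - [-1,0.005,-0.09,-0.435,0]
    - [-1,0.005,-0.09,-0.44,0]
    - [-1,0.005,-0.09,-0.444,0]
    - [-1,0.005,-0.09,-0.447,0]
    - [-1,0.005,-0.09,-0.449,0]
    - [-1,0.005,-0.09,-0.449,0]

```text
time_s: 25.85
position: [0.621, -0.3057, 0.025]
tcp_rot: [[-0.991, -0.136, 0.001], [-0.136, 0.991, -0.0], [-0.001, -0.001, -1.0]]
force: [0.6, 0.3, -2.1]
opening: 0.733
grasp_force: 30.0
```

>>> step_arm:
  targets:
    - [-1,-0.003,0.006,-0.002,0]
    - [-1,-0.003,0.006,-0.004,0]
    - [-1,-0.003,0.006,-0.005,0]
    - [-1,-0.003,0.006,-0.006,0]
    - [-1,-0.003,0.006,-0.006,0]

```text
time_s: 26.35
position: [0.62, -0.3037, 0.0238]
tcp_rot: [[-0.991, -0.136, -0.0], [-0.136, 0.991, 0.0], [0.0, 0.0, -1.0]]
force: [-2.2, 1.1, 5.0]
opening: 0.729
grasp_force: 30.0
```

Contact is felt at 5 N, so I'll release, rise, and move aside to look.

>>> step_arm:
  targets:
    - [1,0,0,0,0]
    - [1,0,0,0,0]
    - [1,0,0,0,0]
    - [1,0,0,0,0]
    - [1,0,0,0.1,0]
    - [1,0,0,0.3,0]
    - [1,0,0,0.5,0]
    - [1,0,0,0.7,0]
    - [1,0,0.2,0.8,0]
    - [1,-0.1,0.4,0.8,0]
    - [1,-0.1,0.6,0.8,0]
    - [1,-0.1,0.8,0.8,0]
    - [1,-0.1,1.0,0.8,0]

```text
time_s: 27.65
position: [0.5947, -0.0622, 0.2232]
tcp_rot: [[-0.991, -0.135, 0.001], [-0.135, 0.991, -0.0], [-0.001, -0.0, -1.0]]
force: [0.2, 0.9, 0.4]
opening: 0.997
grasp_force: 0.0
```

>>> step_arm:
  targets:
    - [1,0,0.2,0,0]
    - [1,0,0.4,0,0]
    - [1,0,0.6,0,0]
    - [1,0,0.8,0,0]
    - [1,0,1.0,0,0]
    - [1,0,1.0,0,0]
    - [1,0,1.0,0,0]

```text
time_s: 28.35
position: [0.5947, 0.1873, 0.2227]
tcp_rot: [[-0.99, -0.139, -0.0], [-0.139, 0.99, -0.001], [0.0, -0.001, -1.0]]
force: [-0.5, -0.3, 0.5]
opening: 0.999
grasp_force: 0.0
```

```bash
python3 - <<'E'
from rig import *
import cv2,numpy as np
t=capture("top")["color"][180:330,310:460,::-1]; s=capture("side")["color"][220:350,255:455,::-1]
cv2.imwrite("pics/end.png",np.hstack([cv2.resize(t,(390,390),interpolation=cv2.INTER_CUBIC),cv2.resize(s,(400,390),interpolation=cv2.INTER_CUBIC)]))
s=read_state(); print(s["time_s"],s["position"])
E
```

```text
28.45 [0.59513    0.18514018 0.22276339]
```

View pics/end.png

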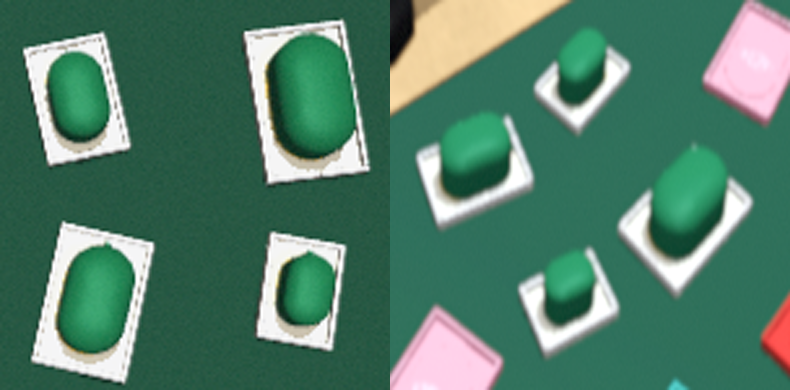

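The final picture shows all four shells flat inside their own rims: s2 (77,97), s4 (312,97), s3 (95,297) and s1 (305,289) in the left half.

```bash
python3 -c "
from rig import *
print(hand_in())"
```

```text
the job is handed in; nothing more can be done
None
```

The four green shells are set flat in their own nests, placed smallest to largest; I never moved the black shells, and the job is handed in at about 28.5 s of the 112 s allowed.

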